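# Put the tube mixer into third gear

## Robot

A 7-joint arm with a two-finger parallel gripper is mounted at the origin on the work surface. World frame = base frame: x ahead of the robot, y to its left, z up, the work surface at z = 0. Lengths are in m, angles in rad, forces in N, time in s.
With the tool pointing down it reaches from about 0.425 to 1.025 m from the base axis. Payload 3.6 kg.
Tool frame: the origin (TCP) lies between the finger pads; the fingertips stand 22 mm ahead of it and the grasp point (between the pads) lies 3 mm ahead of it; x points along the fingers, y is the direction in which the jaws open and shut, and the axes are right-handed (so a half turn about x gives the same grasp; the last joint's range is limited). The gripper opens to 85 mm and grips with 20 to 120 N. Pads are 22 mm wide; open, the fingers measure 114 mm over their backs; the gripper's body (76 mm by 85 mm) begins 54 mm behind the grasp point. The pads swing forward as they close: fully open they stand 13 mm farther back than shut.
Start: joints at [-1.294, 0.591, 0.048, 1.609, -0.033, 0.943, -0.034], TCP at [0.262, 0.676, 0.218] pointing down, gripper open.
Joint ranges: [-2.69, 2.69], [-0.47, 2.24], [-1.27, 1.36], [0.19, 2.51], [-1.53, 4.68], [0.08, 2.07], [-3.09, 3.09]. Speed limits (rad/s): [2.57, 2.57, 3.14, 3.14, 3.14, 3.14, 3.14].

## Interface

Orientations are given as a unit quaternion [w, x, y, z].
In Python, from rig import get_obs, snapshot, get_calibration, hand_in, spot_in, masks_of, mark_of gives the robot as it stands. The module is installed in compiled form; this text tells all that it offers.
- The arm moves only by the shell command python3 -m pendant 'ROWS' [OPENING]. ROWS is JSON, a list that holds one entry, the list of rows, each a list of 4 numbers: the shift along the tool's x, y, z in units of 200 mm (1.0 is 200 mm), then the turn about the tool's x in units of 45 degrees (1.0 is 45 degrees). A call has 1 to 20 rows; each row shifts and turns the commanded pose from where the row before left it, along the tool's axes as they then stand; what a row does not reach is not made up. A row lasts 1/8 s, in which the tool goes at most 62.5 mm and 10.7 degrees, less where a joint would pass 70% of its speed; a pose out of reach is approached as far as the arm can. A call with a number of a shift or a turn outside -1 to 1 is refused whole. A call with a gripper value outside its range is refused whole. OPENING is the opening, from -1 (shut) to 1 (fully open), so that 0 is half open, set as the call begins (- or left out, the last holds). The fingers move at their own pace and stop on an object; the grip force is fixed at half the most. Time passes only in rows, so rows that do not move let the fingers close. It gives the time, the measured TCP pose, the force and the opening at its end, in the units of the state.
- get_obs(): the state, without advancing time (a new reading comes with each control period).
- snapshot(name): name is "scene" or "top" or "wrist"; returns the picture (384x512x3 uint8, red, green, blue); there is no depth.
- get_calibration(name): a dict with "K" (3x3 intrinsics, pixels), "cam_to_world" (4x4, takes a point from camera to world coordinates); the wrist camera has in their place "hand_eye" (4x4, takes a point from camera to tool coordinates, whose origin is the TCP and whose axes are the tool frame's). Camera axes: x right, y down, z forward; pixel columns grow to the right and rows downward; lengths in m; the calibration is good to about 2 mm. A picture is of the moment at which its call begins: read the wrist's pose just before it. get_calibration takes no time and is no camera call.
- hand_in(): hands the job in, once; it reports no verdict.
Trained networks look in the newest picture that a camera, given by its name, has taken for a name from the list of things; names that differ only in an ending like _2 or _b are one class to them, and where a whole thing is asked for, a point or a joint stands for the part that bears it (a point fixed in the world has none). Each returns a list of dicts, best first, with "score" (0 to 1); they miss things now and then, are a little off and sometimes report something else, mostly with a low value. They report only what shows in the picture. A call takes as long as a camera call.
- spot_in(camera, name): "point" ([x, y, z] in m, in world coordinates, good to about 4 mm: the middle of the surface that is visible of it).
- masks_of(camera, name): "mask" (384x512 bool, what is visible of it).
- mark_of(camera, name): "point" ([x, y, z] in m, in world coordinates, good to about 4 mm: a listed point, or the origin of a listed thing).
The state is a dict: "time": time; "qpos": joint angles; "qvel": joint speeds; "joint_torque": joint torques, N m; "position": TCP position; "ee_rot": TCP orientation; "wrist_force": force on the tool from outside, world axes, zero at the start; "wrist_torque": the same for the moment, N m; "width": finger opening in m.
Only numpy, scipy, OpenCV 4.12 (cv2) and the standard library are available. Lean on these libraries where they do the work, as an engineer would, in place of code of your own. Each camera call takes 0.05 s, during which the arm holds its last target.

## Task

Put the tube mixer into third gear: its gear lever stands somewhere in the left-hand slot of the H-shaped gate. Push the black knob with shut fingertips or the outside of the fingers, gently and without gripping it: to the middle of the left slot, across to the right-hand side, then forward, fully home into the third slot (far right as seen from the robot's side, three dots). Leave it there, let go, and do not lift, shift or knock over any of the glassware, tubes and boxes around.

Things in the scene. Friction and masses are not known exactly. Their poses are not given: they have to be found in the camera images.
- mixer: bench tube mixer, fixed to the table: white gearbox 210 (x) x 240 (y) mm, its aluminium gate plate on top 100 mm above the table; beyond it (+x side) a tube rotor up to 136 mm high, out to x = 285 mm. Origin on the table under the middle of the gate; x points forward (away from the robot), y to the left
- gate (a point): middle of the H gate, on the plate's top; axes as the mixer's. Two slots along x, 16 mm wide, at y = +18 mm (left) and -18 mm (right), joined at x = 0 by a cross channel 16 mm wide; the tongues between the slots have rounded noses. First slot = far left (one dot), second = near left, third = far right (three dots), fourth = near right
- knob (a point): centre of the black ball knob (36 mm diameter) of the gear lever, a 10 mm stick that leans about a pivot 40 mm above the table, under the gate's middle; knob 135 mm from the pivot: 175 mm above the table when upright, 160 to 170 mm in the slots. The lever stays where it is left, needs about 1 to 3 N at the knob to move, and ends at solid stops
- lever_side (a joint): sideways lean of the lever, rad: -0.30 = stop on the left, +0.30 = stop on the right, grows to the right (mixer -y). In the left slot about -0.30 to -0.24, in the right slot 0.24 to 0.30; knob at mixer y of about -135 mm x sin(lever_side)
- lever (a joint): forward lean of the lever, rad: 0 = in line with the cross channel (free to cross within about 0.05 either way), +0.36 = fully forward (away from the robot), -0.36 = fully back; knob at mixer x of 135 mm x sin(lever)
- tube_a: capped sample tube, 32 mm foot, 114 mm tall, standing left of the mixer; loose, to be left alone. Origin at the centre of its underside
- tube_b: capped sample tube, 32 mm foot, 114 mm tall, standing right of the mixer; loose, to be left alone. Origin at the centre of its underside
- vial: small black-capped vial, 25 mm diameter, 44 mm tall, standing on the mixer's top plate (100 mm above the table) in its far left corner; loose, to be left alone. Origin at the centre of its underside
- wash_bottle: white wash bottle, 64 mm diameter, 138 mm tall to the cap, a thin spout above it up to 178 mm; stands to the left; loose, to be left alone. Origin at the centre of its underside
- beaker: glass beaker, 76 mm diameter, 90 mm tall, to the left; loose, to be left alone. Origin at the centre of its underside
- wipes_box: carton of wipes, 90 x 120 x 66 mm, to the right; loose, to be left alone. Origin at the centre of its underside

How it is judged:
By the outcome, as a careful person would: the job done as asked, in the order asked, and still so for the second after the job is handed in, with the robot touching nothing.
It also fails if it takes over 70 s, if anything falls off the work surface, if the arm or the gripper's body presses on something with over 40 N, if the wrist force passes 120 N, or if a joint passes its speed limit or range.

## Working session

There is one attempt and no reset: what is moved stays moved. The work goes in short steps, Python scripts to look and compute and a shell command to move; the robot and the scene stay as the last step left them, time stands still between calls to the robot, and variables do not carry over. Pictures are saved under pics/ and viewed, and the job is handed in when it is done.

```bash
mkdir -p pics; cat > h.py <<'E'
import numpy as np, cv2
from rig import *
from scipy.spatial.transform import Rotation as R
def save(n,f):
    im=snapshot(n); cv2.imwrite('pics/'+f,cv2.cvtColor(im,cv2.COLOR_RGB2BGR)); return im
E
python3 - <<'E'
from h import *
o=get_obs(); print({k:np.round(v,3).tolist() for k,v in o.items()})
q=o['ee_rot'];print(R.from_quat([q[1],q[2],q[3],q[0]]).as_matrix().round(3))
for c in ['scene','top']:
    save(c,c+'0.png')
    for n in ['gate','knob','mixer','tube_a','vial','wash_bottle','beaker','wipes_box']:
        print(c,n,[(np.round(d['point'],3).tolist(),round(d['score'],2)) for d in mark_of(c,n)][:3])
E
```

```text
{'time': 0.0, 'qpos': [-1.295, 0.592, 0.048, 1.61, -0.033, 0.943, -0.034], 'qvel': [-0.002, 0.001, -0.001, -0.001, 0.0, -0.001, 0.001], 'joint_torque': [0.0, -54.87, 1.546, -19.813, 0.009, 0.009, -0.0], 'position': [0.262, 0.675, 0.217], 'ee_rot': [0.695, 0.129, 0.695, -0.131], 'wrist_force': [0.048, -0.133, -0.703], 'wrist_torque': [-0.002, -0.009, 0.004], 'width': 0.086}
[[-0.001  0.361  0.932]
 [-0.002  0.932 -0.361]
 [-1.    -0.002  0.   ]]
scene gate [([0.52, 0.005, 0.101], 0.56), ([0.573, 0.092, 0.1], 0.54)]
scene knob [([0.546, 0.052, 0.162], 0.6)]
scene mixer [([0.52, 0.005, -0.003], 0.6)]
scene tube_a [([0.585, -0.141, 0.005], 0.83), ([0.426, 0.146, 0.003], 0.73)]
scene vial [([0.518, 0.003, -0.001], 0.6), ([0.574, 0.09, 0.102], 0.43)]
scene wash_bottle [([0.454, 0.42, -0.001], 0.63)]
scene beaker [([0.579, 0.404, 0.0], 0.77)]
scene wipes_box [([0.544, -0.426, -0.002], 0.92)]
top gate [([0.517, 0.01, 0.097], 0.89)]
top knob []
top mixer [([0.521, 0.003, -0.003], 0.56)]
top tube_a [([0.59, -0.143, -0.002], 0.47), ([0.422, 0.149, -0.003], 0.44)]
top vial [([0.569, 0.095, 0.099], 0.48)]
top wash_bottle [([0.455, 0.418, 0.003], 0.56)]
top beaker [([0.584, 0.407, -0.002], 0.64)]
top wipes_box [([0.549, -0.422, 0.002], 0.79), ([0.592, -0.141, -0.001], 0.67)]
```

View pics/scene0.png

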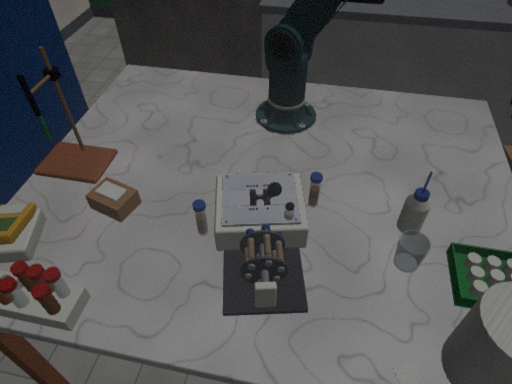

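View pics/top0.png

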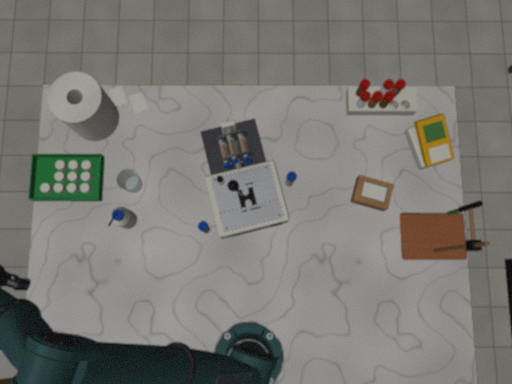

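```bash
python3 - <<'E'
from h import *
for c in ['scene','top']:
    k=get_calibration(c); print(c,np.round(k['K'],1).tolist(),np.round(k['cam_to_world'],3).tolist())
    T=np.linalg.inv(k['cam_to_world'])
    for p in [(.546,.052,.162),(.519,.006,.1),(.519+.05,.006-.018,.1),(.519+.05,.006+.018,.1)]:
        v=T[:3,:3]@p+T[:3,3]; u=k['K']@v; print(p,u[:2]/u[2])
E
```

```text
scene [[395.2, 0.0, 252.4], [0.0, 395.2, 188.7], [0.0, 0.0, 1.0]] [[-0.211, 0.703, -0.679, 1.223], [0.977, 0.144, -0.155, 0.149], [-0.012, -0.696, -0.718, 0.871], [0.0, 0.0, 0.0, 1.0]]
(0.546, 0.052, 0.162) [274.89529112 190.22761149]
(0.519, 0.006, 0.1) [258.93548176 196.73042156]
(0.5690000000000001, -0.011999999999999999, 0.1) [248.25227672 209.56994003]
(0.5690000000000001, 0.024, 0.1) [261.91110411 211.6933097 ]
top [[474.5, 0.0, 250.2], [0.0, 474.5, 193.0], [0.0, 0.0, 1.0]] [[0.001, -0.985, 0.172, 0.264], [-1.0, -0.002, -0.004, -0.001], [0.005, -0.172, -0.985, 1.632], [0.0, 0.0, 0.0, 1.0]]
(0.546, 0.052, 0.162) [231.40642505 185.2176095 ]
(0.519, 0.006, 0.1) [246.04917641 196.92875051]
(0.5690000000000001, -0.011999999999999999, 0.1) [251.56483247 181.9498964 ]
(0.5690000000000001, 0.024, 0.1) [240.62228759 181.92437166]
```

The pictures show the mixer turned slightly counter-clockwise (top view: corners near (207,178), (273,162), (288,220), (218,237)). The knob is at the far-left slot, around (233,185). Next I'll measure the yaw.

```bash
python3 - <<'E'
from h import *
im=save('top','top1.png')
k=get_calibration('top');K=k['K'];T=k['cam_to_world']
def unp(u,v,z):
    d=T[:3,:3]@(np.linalg.inv(K)@[u,v,1]); s=(z-T[2,3])/d[2]; return T[:3,3]+s*d
big=cv2.resize(im[140:260,180:320],None,fx=5,fy=5,interpolation=cv2.INTER_CUBIC)
cv2.imwrite('pics/top1z.png',big[:,:,::-1])
for c in ['top']:
  for n in ['mixer','knob','gate']:
    for d in masks_of(c,n)[:2]:
        m=d['mask'];print(c,n,d['score'],m.sum(),np.argwhere(m).mean(0)[::-1] if m.any() else 0)
        if n=='mixer':
            print(cv2.minAreaRect(np.argwhere(m)[:,::-1].astype(np.float32)))
# white top plate
g=cv2.cvtColor(im,cv2.COLOR_RGB2GRAY)
print([np.round(unp(u,v,.1),3).tolist() for u,v in [(207,178),(273,162),(288,220),(218,237)]])
E
```

```text
top mixer 0.87 7226 [242.10033213 180.67063382]
((241.51632690429688, 175.99609375), (113.8006591796875, 73.40896606445312), 76.4295654296875)
top knob 0.65 127 [234.09448819 186.77165354]
top gate 0.94 7293 [241.79487179 180.44645551]
[[0.582, 0.135, 0.1], [0.637, -0.083, 0.1], [0.443, -0.13, 0.1], [0.388, 0.096, 0.1]]
```

View pics/top1z.png

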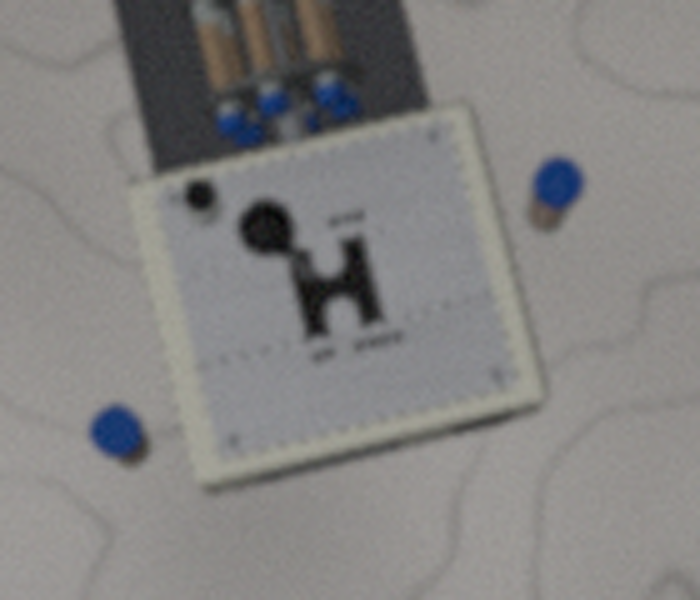

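```bash
python3 -m pendant '[[[-0.25,0,0,0],[-0.25,0,0,0],[0,0,0,-0.2],[0,0,0,-0.2],[0,0,0,-0.2],[0,0,0,-0.18],[0,0,0,0]]]' -1; python3 - <<'E'
from h import *
o=get_obs();q=o['ee_rot'];M=R.from_quat([q[1],q[2],q[3],q[0]]).as_matrix();print(M.round(3),np.degrees(np.arctan2(M[1,2],M[0,2])),o['position'],o['qpos'].round(2) if hasattr(o['qpos'],'round') else o['qpos'])
print(np.round(get_calibration('wrist')['hand_eye'],3), get_calibration('wrist')['K'])
k=get_calibration('top');K=k['K'];T=k['cam_to_world']
def unp(u,v,z):
    d=T[:3,:3]@(np.linalg.inv(K)@[u,v,1]); s=(z-T[2,3])/d[2]; return T[:3,3]+s*d
print(unp(247.6,197,.1),unp(247.4,198.75,.1),unp(234.1,186.8,.165),unp(233.4,185.4,.165))
E
```

```text
time: 1.98
position: [0.2622, 0.6759, 0.3184]
ee_rot: [0.702, -0.085, 0.702, 0.085]
wrist_force: [0.5, 0.3, -0.3]
width: -0.0003
[[-0.    -0.239  0.971]
 [ 0.     0.971  0.239]
 [-1.     0.    -0.   ]] 13.81077957903326 [0.26219525 0.67585981 0.31841422] [-1.2   0.51 -0.09  1.5   0.05  1.13  0.51]
[[ 0.    -0.3    0.954 -0.155]
 [ 1.    -0.001 -0.     0.001]
 [ 0.001  0.954  0.3   -0.077]
 [ 0.     0.     0.     1.   ]] [[295.868865     0.         258.6697726 ]
 [  0.         295.868865   187.68708684]
 [  0.           0.           1.        ]]
[0.51877496 0.00092548 0.1       ] [0.51297312 0.00156563 0.1       ] [0.54037846 0.04338274 0.165     ] [0.54485478 0.04561716 0.165     ]
```

```bash
python3 -m pendant '[[[0,-0.275,0.034,0],[0,-0.275,0.034,0],[0,-0.275,0.034,0],[0,-0.275,0.034,0],[0,-0.275,0.034,0],[0,-0.275,0.034,0],[0,-0.275,0.034,0],[0,-0.275,0.034,0],[0,-0.275,0.034,0],[0,-0.275,0.034,0],[0,-0.275,0.034,0],[0,-0.275,0.034,0],[0,-0.275,0.034,0],[0,0,0,0],[0,0,0,0]]]' -1; python3 - <<'E'
from h import *
o=get_obs();q=o['ee_rot'];M=R.from_quat([q[1],q[2],q[3],q[0]]).as_matrix()
im=save('wrist','w0.png'); cv2.imwrite('pics/w0b.png',cv2.resize(im,(800,600))[:,:,::-1])
print(o['position'],np.round(M,3).tolist())
for n in ['gate','knob','vial','tube_a','mixer']: print(n,[(np.round(d['point'],3).tolist(),round(d['score'],2)) for d in mark_of('wrist',n)][:3])
E
```

```text
time: 3.85
position: [0.5196, 0.0038, 0.3184]
ee_rot: [0.702, -0.085, 0.702, 0.085]
wrist_force: [0.4, 1.3, 0.3]
width: 0.0002
[0.51956264 0.00380713 0.3183906 ] [[-0.0, -0.239, 0.971], [0.001, 0.971, 0.239], [-1.0, 0.001, -0.0]]
gate [([0.518, 0.007, 0.1], 0.58)]
knob [([0.549, 0.05, 0.166], 0.62)]
vial [([0.568, 0.091, 0.095], 0.84), ([0.548, 0.051, 0.164], 0.17)]
tube_a [([0.419, 0.15, -0.001], 0.89), ([0.584, -0.141, 0.001], 0.85)]
mixer [([0.519, 0.008, 0.002], 0.72)]
```

View pics/w0b.png

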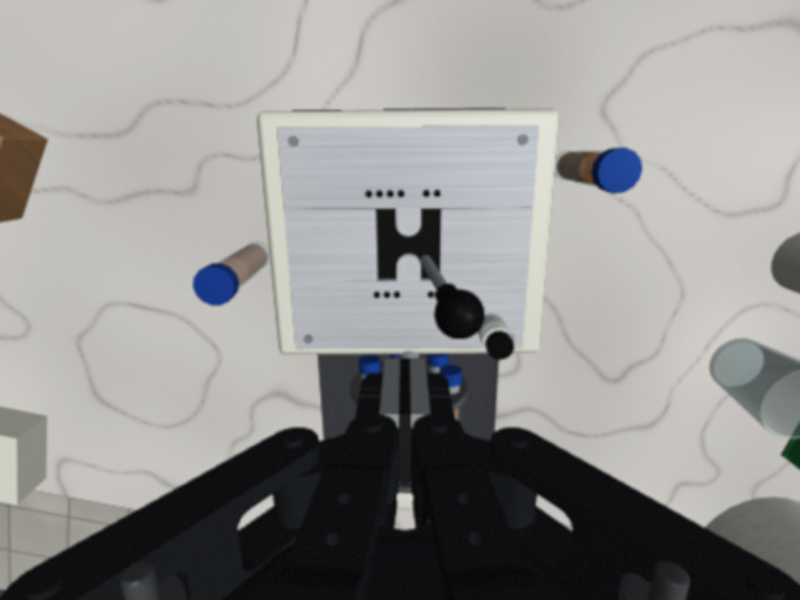

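The wrist picture shows the mixer square to the tool axes. The H centre is near (409,244), the knob near (459,314) in the far-left slot, and the vial cap at (499,345).

```bash
cat >> h.py <<'E'
def wunp(u,v,z,o):
    k=get_calibration('wrist');q=o['ee_rot'];M=R.from_quat([q[1],q[2],q[3],q[0]]).as_matrix()
    H=k['hand_eye']; Rc=M@H[:3,:3]; t=M@H[:3,3]+o['position']
    d=Rc@(np.linalg.inv(k['K'])@[u,v,1]); return t+(z-t[2])/d[2]*d
E
python3 - <<'E'
from h import *
o=get_obs()
s=.64
g=wunp(409*s,244*s,.1,o);kn=wunp(459*s,314*s,.165,o)
print(g,kn,[wunp(a*s,b*s,.1,o).round(3).tolist() for a,b in [(260,112),(557,112),(538,351),(281,352)]], 'vial top',wunp(499*s,345*s,.144,o))
th=np.radians(13.8);A=np.array([[np.cos(th),np.sin(th)],[-np.sin(th),np.cos(th)]])
for G in [g[:2],np.array([.519,.0055])]:
    for K_ in [kn[:2],np.array([.547,.050])]: print((A@(K_-G)).round(4))
E
```

```text
[0.51645911 0.00857175 0.1       ] [0.54414514 0.05140513 0.165     ] [[0.446, -0.125, 0.1], [0.392, 0.092, 0.1], [0.582, 0.142, 0.1], [0.637, -0.077, 0.1]] vial top [0.56798458 0.09288694 0.144     ]
[0.0371 0.035 ]
[0.0395 0.0329]
[0.0354 0.0386]
[0.0378 0.0365]
```

```bash
python3 -m pendant '[[[0,0.1,0.21,0],[0,0.1,0.21,0],[0,0,0,0],[0.2,0,0,0],[0.2,0,0,0],[0.2,0,0,0],[0.11,0,0,0],[0,0,0,0],[0,0,0,0]]]' -1; python3 - <<'E'
from h import *
o=get_obs()
im=save('scene','s1.png'); cv2.imwrite('pics/s1z.png',cv2.resize(im[120:270,180:380],None,fx=4,fy=4,interpolation=cv2.INTER_CUBIC)[:,:,::-1])
E
```

```text
time: 5.28
position: [0.5922, 0.0622, 0.1775]
ee_rot: [0.702, -0.086, 0.701, 0.086]
wrist_force: [0.3, -0.4, 0.2]
width: 0.0002
```

View pics/s1z.png

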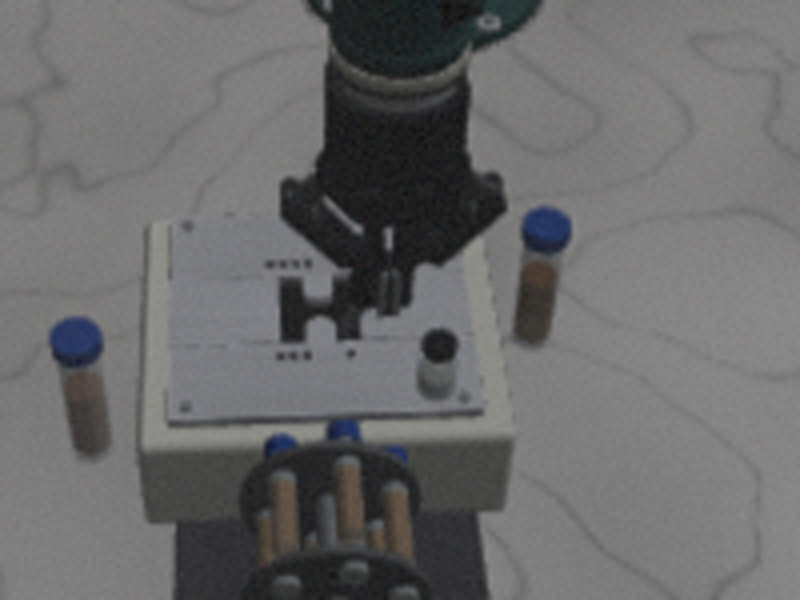

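```bash
for i in 1; do python3 -m pendant '[[[0,0,-0.04,0],[0,0,-0.03,0],[0,0,-0.02,0],[0,0,-0.02,0],[0,0,-0.02,0],[0,0,-0.02,0],[0,0,-0.02,0],[0,0,-0.02,0],[0,0,-0.02,0],[0,0,-0.02,0],[0,0,-0.02,0]]]' -1; done; cat > look.py <<'E'
from h import *
import sys
o=get_obs()
th=np.radians(13.8);A=np.array([[np.cos(th),np.sin(th)],[-np.sin(th),np.cos(th)]]);G=np.array([.518,.007])
print('tcp mixer mm',(A@(o['position'][:2]-G)*1000).round(1),round(o['position'][2],4),'F',np.round(o['wrist_force'],2))
for c in ['wrist','scene','top']:
    im=save(c,sys.argv[1]+c+'.png')
    if c=='wrist': cv2.imwrite('pics/'+sys.argv[1]+'wz.png',cv2.resize(im,(800,600))[:,:,::-1])
    if c=='scene': cv2.imwrite('pics/'+sys.argv[1]+'sz.png',cv2.resize(im[120:270,180:380],None,fx=4,fy=4,interpolation=cv2.INTER_CUBIC)[:,:,::-1])
    for f,n in ((mark_of,'m'),(spot_in,'s')):
        for d in f(c,'knob')[:2]: print(c,n,'knob mixer mm',(A@(d['point'][:2]-G)*1000).round(1),round(d['point'][2],3),round(d['score'],2))
E
python3 look.py a
```

```text
time: 6.7
position: [0.5429, 0.0502, 0.1764]
ee_rot: [0.702, -0.086, 0.702, 0.086]
wrist_force: [0.2, 0.0, 0.9]
width: 0.0001
tcp mixer mm [34.5 36. ] 0.1764 F [0.17 0.03 0.9 ]
wrist m knob mixer mm [41.4 32.3] 0.165 0.74
wrist s knob mixer mm [29.4 28.5] 0.17 0.61
scene m knob mixer mm [35.6 35.3] 0.164 0.68
scene s knob mixer mm [39.9 32.3] 0.169 0.51
```

View pics/awz.png

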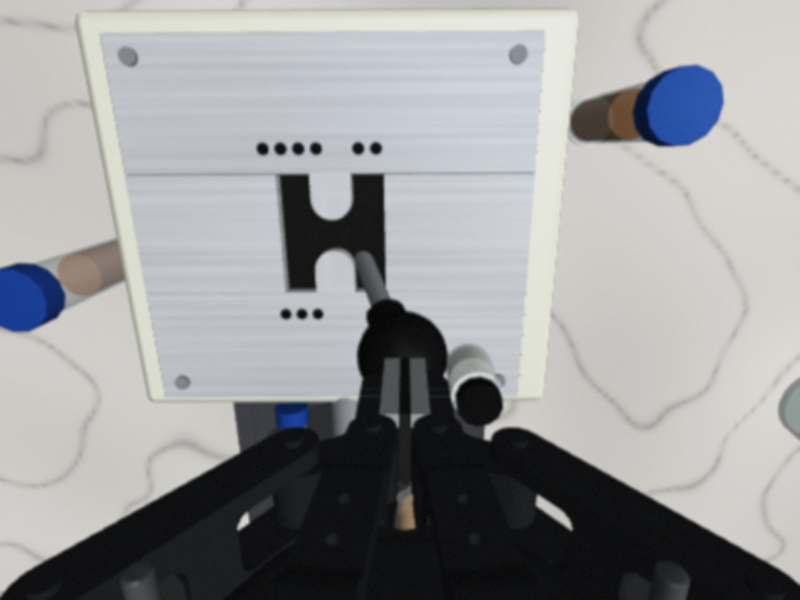

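View pics/asz.png

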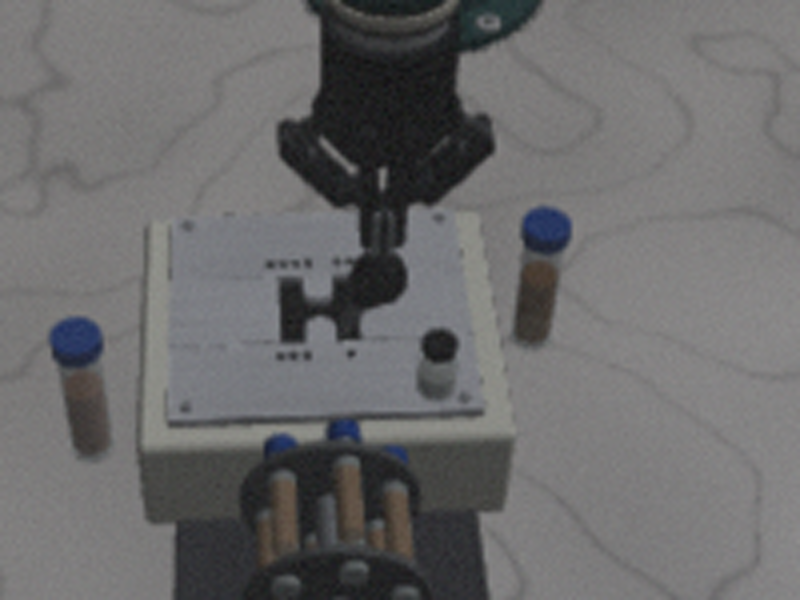

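The fingers seem to be over or behind the knob, and it hasn't moved. I'll check where the fingertips project in both cameras.

```bash
python3 - <<'E'
from h import *
k=get_calibration('scene');T=np.linalg.inv(k['cam_to_world'])
def pr(p):
    v=T[:3,:3]@p+T[:3,3]; u=k['K']@v; return (u[:2]/u[2]).round(1)
for n,x,y,obs in (('s1',.5922,.0622,(277.5,198.8)),('a',.5429,.0502,(275.8,182))):
    for z in (.144,.154,.176,.19,.21): print(n,z,pr(np.array([x,y,z])),pr(np.array([x+.01068,y+.00263,z])),obs)
print('knob',pr(np.array([.545,.051,.165])))
E
python3 - <<'E'
import cv2
a=cv2.imread('pics/ascene.png');b=cv2.imread('pics/s1.png')
z=lambda i:cv2.resize(cv2.convertScaleAbs(i[155:215,245:310],alpha=2),None,fx=6,fy=6,interpolation=cv2.INTER_CUBIC)
import numpy as np
cv2.imwrite('pics/cmp.png',np.hstack([z(b),z(a)]))
E
```

```text
s1 0.144 [275.5 209.3] [275.9 212.8] (277.5, 198.8)
s1 0.154 [275.7 206.6] [276. 210.] (277.5, 198.8)
s1 0.176 [275.9 200.5] [276.3 203.9] (277.5, 198.8)
s1 0.19 [276.1 196.5] [276.5 199.9] (277.5, 198.8)
s1 0.21 [276.4 190.6] [276.7 194. ] (277.5, 198.8)
a 0.144 [274.2 194.2] [274.5 197.4] (275.8, 182)
a 0.154 [274.3 191.5] [274.6 194.7] (275.8, 182)
a 0.176 [274.6 185.3] [274.9 188.5] (275.8, 182)
a 0.19 [274.7 181.3] [275.  184.5] (275.8, 182)
a 0.21 [275.  175.4] [275.3 178.6] (275.8, 182)
knob [274.6 189. ]
```

View pics/cmp.png

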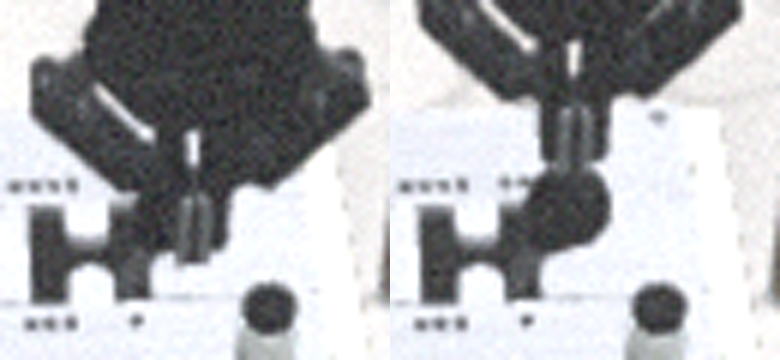

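Both cameras agree: the shut fingertips end about 13–15 mm above the TCP (z≈0.19), not 22 mm below it. They passed over the knob (top ≈0.183), so I'll go back out in front and descend farther.

```bash
python3 -m pendant '[[[0,0,0.1,0],[0,0,0.1,0],[0,0,0.05,0],[0,0,0,0],[0.08,0,0,0],[0.08,0,0,0],[0,0,0,0],[0,0,0,0]]]' -1;python3 look.py b;  python3 - <<'E'
import cv2
a=cv2.imread('pics/bscene.png')
cv2.imwrite('pics/cmp2.png',cv2.resize(cv2.convertScaleAbs(a[150:225,235:325],alpha=2),None,fx=8,fy=8,interpolation=cv2.INTER_CUBIC))
E
```

```text
time: 8.15
position: [0.5914, 0.0621, 0.1441]
ee_rot: [0.702, -0.086, 0.702, 0.086]
wrist_force: [0.6, -1.0, -0.0]
width: -0.0002
tcp mixer mm [84.4 36. ] 0.1441 F [ 0.6  -1.05 -0.02]
wrist m knob mixer mm [42.  34.2] 0.166 0.88
wrist s knob mixer mm [35.7 34.6] 0.177 0.91
scene m knob mixer mm [37.3 34.8] 0.165 0.47
scene s knob mixer mm [140.6  -7.8] 0.087 0.58
scene s knob mixer mm [25.8 21.1] 0.12 0.54
```

View pics/cmp2.png

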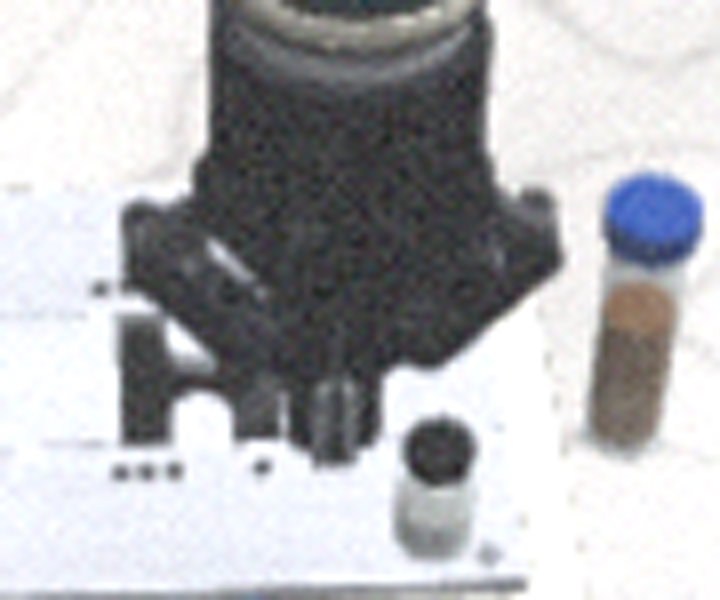

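View pics/bwz.png

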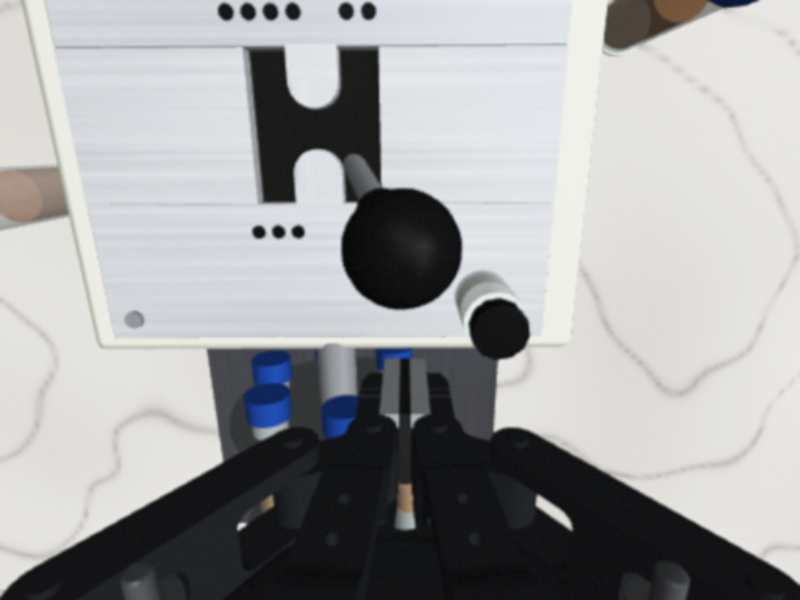

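```bash
python3 -m pendant '[[[0,0,-0.04,0],[0,0,-0.03,0],[0,0,-0.02,0],[0,0,-0.02,0],[0,0,-0.02,0],[0,0,-0.02,0],[0,0,-0.02,0],[0,0,-0.02,0],[0,0,0,0]]]' -1;python3 look.py c
```

```text
time: 9.72
position: [0.5539, 0.0528, 0.1442]
ee_rot: [0.701, -0.086, 0.702, 0.086]
wrist_force: [1.0, 0.3, 1.6]
width: -0.0
tcp mixer mm [45.8 36. ] 0.1442 F [1.01 0.29 1.58]
wrist m knob mixer mm [20.5 34.6] 0.166 0.91
wrist s knob mixer mm [19.  33.6] 0.181 0.91
scene m knob mixer mm [17.6 35.4] 0.165 0.38
scene s knob mixer mm [13.6 21.4] 0.119 0.42
```

View pics/cwz.png

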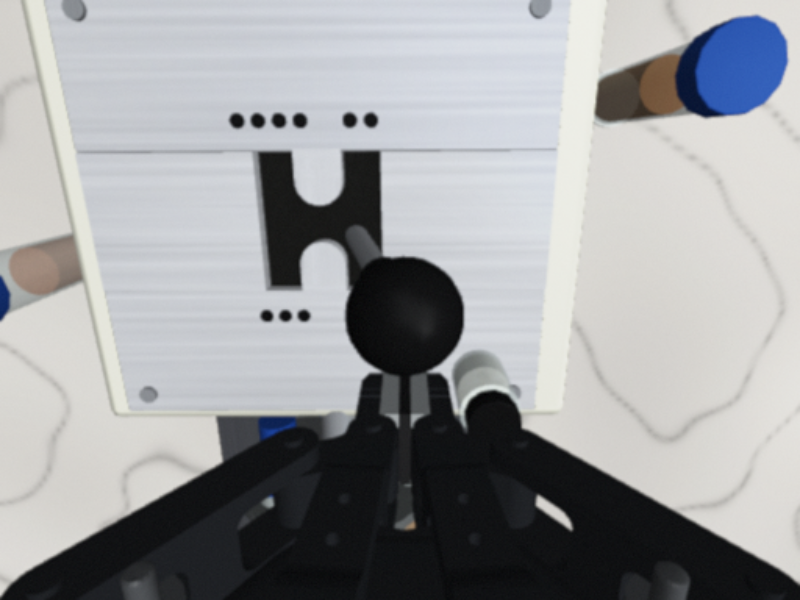

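```bash
python3 -m pendant '[[[0,0,-0.02,0],[0,0,-0.02,0],[0,0,-0.02,0],[0,0,-0.02,0],[0,0,0,0]]]' -1;python3 look.py d
```

```text
time: 10.8
position: [0.5385, 0.049, 0.1443]
ee_rot: [0.702, -0.086, 0.702, 0.086]
wrist_force: [0.2, 0.0, 0.5]
width: -0.0001
tcp mixer mm [29.9 35.9] 0.1443 F [0.19 0.02 0.49]
wrist m knob mixer mm [ 6.3 33.1] 0.17 0.84
wrist s knob mixer mm [-0.6 34.5] 0.185 0.93
scene m knob mixer mm [ 2.4 -1.8] 0.1 0.54
scene m knob mixer mm [ 2.  33.2] 0.167 0.53
```

View pics/dwz.png

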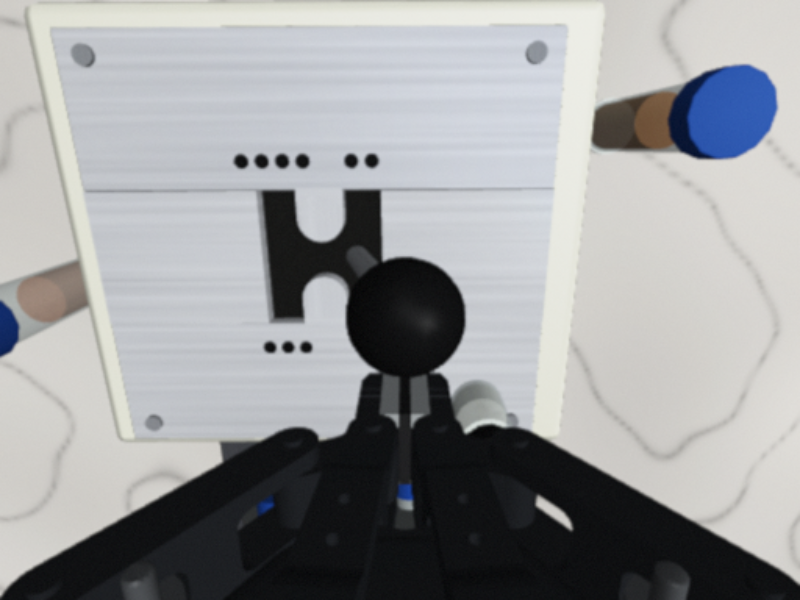

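```bash
python3 - <<'E'
from h import *
o=get_obs();s=.64
th=np.radians(13.8);A=np.array([[np.cos(th),np.sin(th)],[-np.sin(th),np.cos(th)]])
k=wunp(406*s,317*s,.169,o)[:2]
# gate from slot ends/edges: near end row 190, far end row 320
for a,b in [(323,257),(321,190),(323,320)]:
    g=wunp(a*s,b*s,.1,o)[:2]; print('gate',g.round(4),'knob rel',(A@(k-g)*1000).round(1))
k=get_calibration('wrist')
E
```

```text
gate [0.5168 0.0076] knob rel [ 2.5 36.3]
gate [0.4886 0.0014] knob rel [31.4 35.6]
gate [0.5459 0.0132] knob rel [-27.1  37.8]
```

```bash
python3 -m pendant '[[[0,0,-0.01,0],[0,0,0,0],[0,0,0.15,0],[-0.15,0,0,0],[-0.15,0,0,0],[0,0,0,0],[0,0.115,-0.14,0],[0,0.115,-0.14,0],[0,0,0,0],[0.15,0,0,0],[0.15,0,0,0],[0,0,0,0],[0,0,0,0]]]' -1;python3 look.py e
```

```text
time: 12.88
position: [0.5018, 0.0869, 0.1447]
ee_rot: [0.702, -0.086, 0.702, 0.085]
wrist_force: [0.1, 1.0, -0.2]
width: -0.0001
tcp mixer mm [ 3.3 81.5] 0.1447 F [ 0.1   0.97 -0.19]
wrist m knob mixer mm [ 5.2 33.9] 0.17 0.68
wrist s knob mixer mm [-5.2 37. ] 0.18 0.85
scene m knob mixer mm [ 1.5 35.1] 0.166 0.64
scene m knob mixer mm [ -75.4 -426.2] -0.003 0.17
scene s knob mixer mm [11.2 31.2] 0.171 0.73
top m knob mixer mm [ 0.3 37.1] 0.175 0.47
```

View pics/ewz.png

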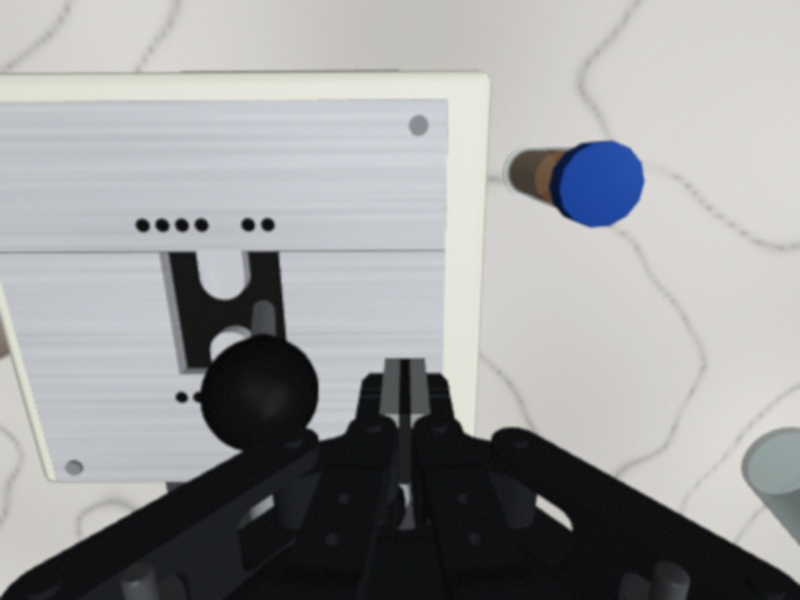

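View pics/esz.png

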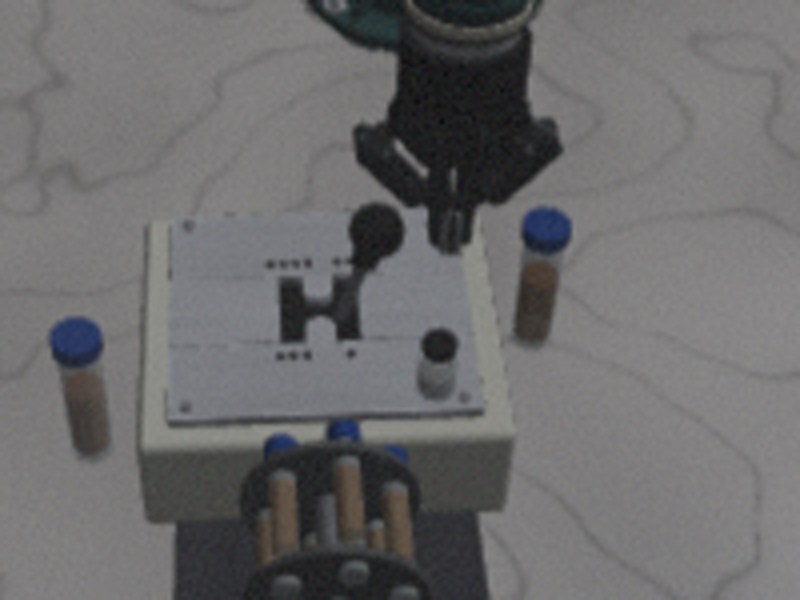

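```bash
python3 -m pendant '[[[0,0,-0.01,0],[0,-0.03,0,0],[0,-0.02,0,0],[0,-0.02,0,0],[0,-0.02,0,0],[0,-0.02,0,0],[0,-0.02,0,0],[0,-0.02,0,0],[0,-0.02,0,0],[0,-0.02,0,0],[0,-0.02,0,0],[0,0,0,0]]]' -1;python3 look.py f
```

```text
time: 14.82
position: [0.5093, 0.045, 0.1443]
ee_rot: [0.702, -0.086, 0.702, 0.085]
wrist_force: [0.3, 0.2, -0.0]
width: 0.0001
tcp mixer mm [ 0.6 39. ] 0.1443 F [ 0.32  0.19 -0.03]
wrist m knob mixer mm [5.  6.8] 0.173 0.69
wrist s knob mixer mm [-4.9  6.8] 0.184 0.88
wrist s knob mixer mm [-64.  153.4] 0.117 0.37
scene m knob mixer mm [1.2 9. ] 0.173 0.76
scene s knob mixer mm [10.4  3.4] 0.178 0.7
top s knob mixer mm [111.8 -52.2] 0.088 0.63
```

View pics/fwz.png

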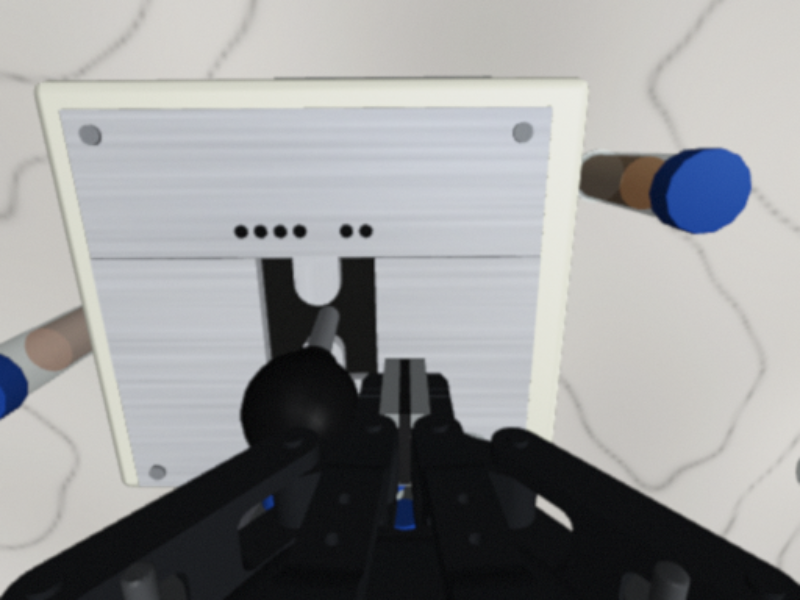

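View pics/fsz.png

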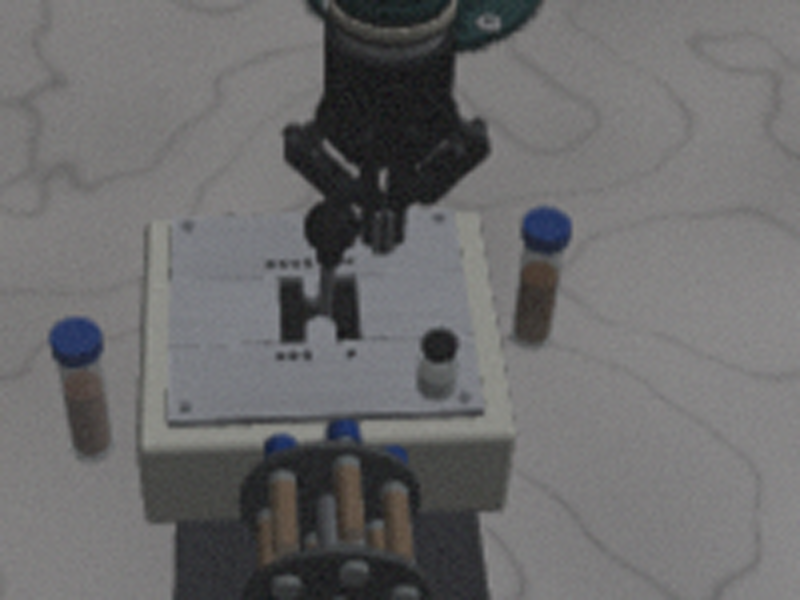

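The knob crosses cleanly and is now at y≈8, still in the channel.

```bash
python3 -m pendant '[[[0,-0.02,0,0],[0,-0.02,0,0],[0,-0.02,0,0],[0,-0.02,0,0],[0,-0.02,0,0],[0,-0.02,0,0],[0,-0.02,0,0],[0,-0.02,0,0],[0,-0.02,0,0],[0,-0.02,0,0],[0,-0.01,0,0],[0,0,0,0]]]' -1;python3 look.py g
```

```text
time: 16.77
position: [0.5192, 0.0047, 0.1444]
ee_rot: [0.702, -0.086, 0.702, 0.085]
wrist_force: [-0.3, 0.0, -1.0]
width: 0.0
tcp mixer mm [ 0.6 -2.5] 0.1444 F [-0.32  0.02 -1.01]
wrist m knob mixer mm [  5.1 -36.2] 0.17 0.62
wrist s knob mixer mm [ -3.3 -30.8] 0.179 0.76
scene m knob mixer mm [  3.  -33.3] 0.168 0.58
scene s knob mixer mm [  8.8 -29.7] 0.169 0.74
top s knob mixer mm [ -83.7 -410.6] 0.057 0.22
```

View pics/gwz.png

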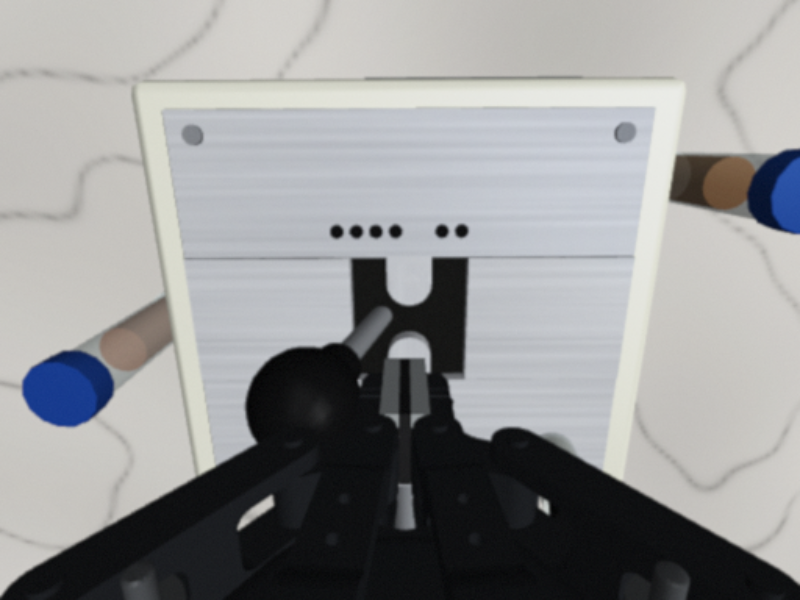

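View pics/gsz.png

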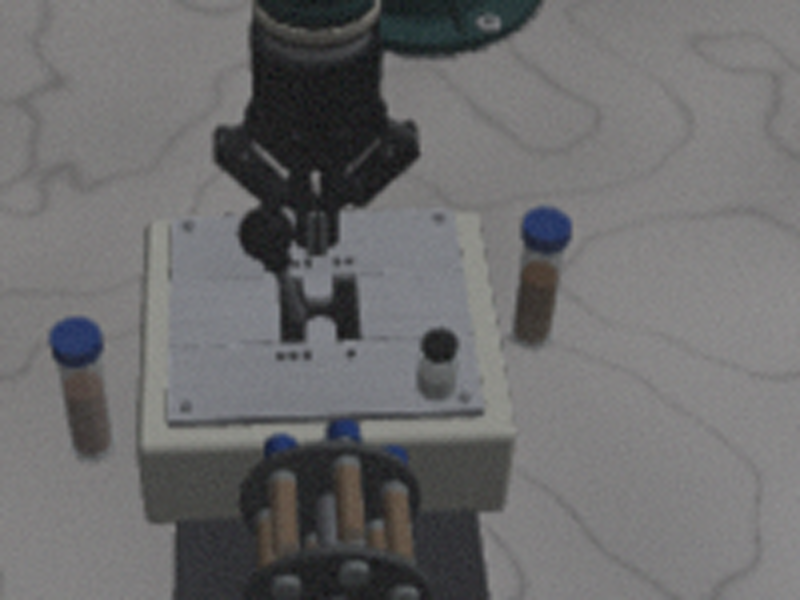

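```bash
python3 -m pendant '[[[0,-0.013,0,0],[0,0,0,0],[0,0.1,0,0],[-0.15,0,0,0],[-0.15,0,0,0],[0,0,0,0],[0,-0.13,-0.14,0],[0,-0.13,-0.14,0],[0,0,0,0],[0.15,0,0,0],[0.15,0,0,0],[0,0,0,0],[0,0,0,0]]]' -1;python3 look.py i
```

```text
time: 18.85
position: [0.4739, -0.0416, 0.1447]
ee_rot: [0.702, -0.086, 0.702, 0.086]
wrist_force: [0.0, -1.1, 0.5]
width: 0.0002
tcp mixer mm [-54.4 -36.7] 0.1447 F [ 0.01 -1.13  0.54]
wrist s knob mixer mm [-11.3 -41.4] 0.176 0.84
wrist s knob mixer mm [-58.3  10.9] 0.102 0.24
scene m knob mixer mm [  0.1 -36. ] 0.17 0.77
scene s knob mixer mm [ 53.8 404.7] 0.094 0.51
scene s knob mixer mm [  9.8 -29.6] 0.173 0.47
```

View pics/isz.png

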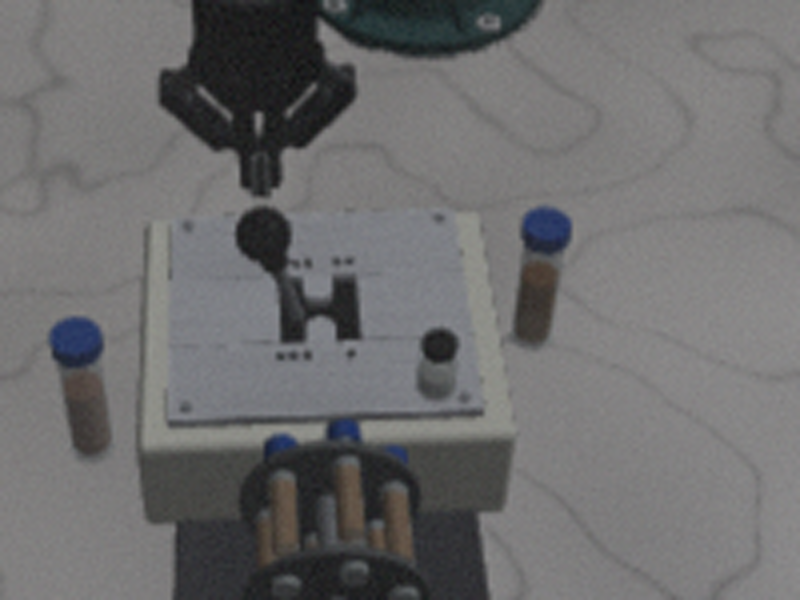

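View pics/iwz.png

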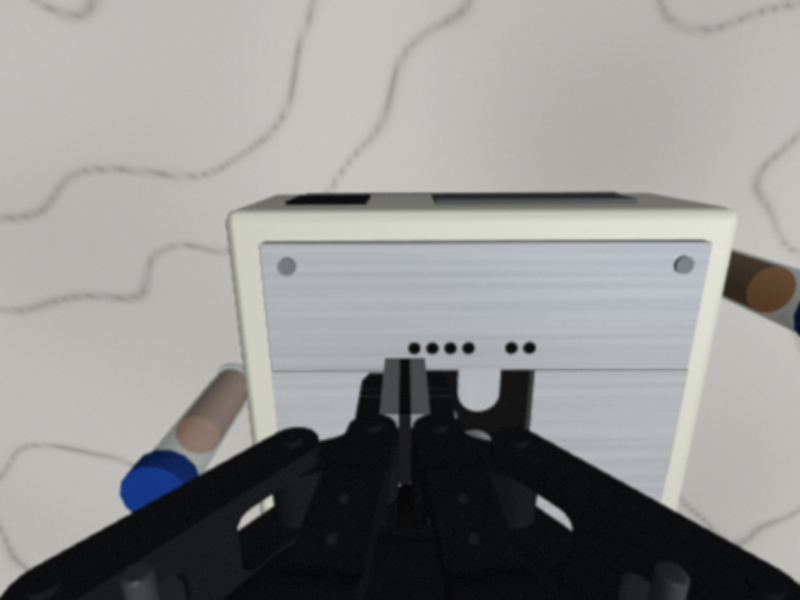

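```bash
python3 -m pendant '[[[0,0,0.04,0],[0,0,0.03,0],[0,0,0.02,0],[0,0,0.02,0],[0,0,0.02,0],[0,0,0.02,0],[0,0,0.02,0],[0,0,0.02,0],[0,0,0.02,0],[0,0,0.02,0],[0,0,0.02,0],[0,0,0.02,0],[0,0,0.02,0],[0,0,0,0]]]' -1;python3 look.py j
```

```text
time: 21.05
position: [0.5299, -0.0278, 0.1443]
ee_rot: [0.702, -0.086, 0.702, 0.086]
wrist_force: [-0.7, 0.1, -0.3]
width: -0.0004
tcp mixer mm [  3.3 -36.6] 0.1443 F [-0.7   0.06 -0.26]
wrist m knob mixer mm [ 33.1 -35.9] 0.164 0.67
wrist m knob mixer mm [  29.1 -157.2] -0.001 0.58
wrist s knob mixer mm [ 19.9 -25.2] 0.119 0.62
scene m knob mixer mm [ 31.2 -35.9] 0.163 0.71
scene s knob mixer mm [ 39.6 -29.1] 0.171 0.58
```

View pics/jsz.png

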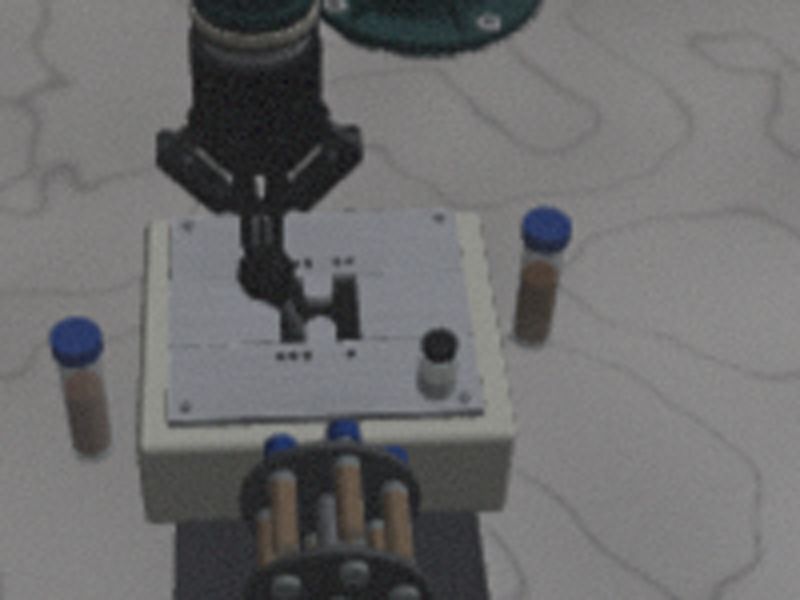

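```bash
python3 -m pendant '[[[0,0,0.015,0],[0,0,0.015,0],[0,0,0.015,0],[0,0,0.01,0],[0,0,0,0],[0,0,0,0]]]' -1;python3 -m pendant '[[[0,0,0.005,0],[0,0,0.005,0]]]' -1;python3 -m pendant '[[[0,0,0.005,0],[0,0,0.005,0]]]' -1; python3 -m pendant '[[[0,0,0.005,0],[0,0,0,0]]]' -1; python3 look.py k
```

```text
time: 22.25
position: [0.5406, -0.0251, 0.1445]
ee_rot: [0.702, -0.086, 0.702, 0.086]
wrist_force: [-2.0, -0.9, -1.4]
width: -0.0001
time: 22.5
position: [0.5419, -0.0248, 0.1443]
ee_rot: [0.702, -0.086, 0.702, 0.086]
wrist_force: [-2.3, -1.6, -3.0]
width: -0.0003
time: 22.75
position: [0.5442, -0.0242, 0.1444]
ee_rot: [0.702, -0.086, 0.702, 0.086]
wrist_force: [-2.5, -0.5, -0.7]
width: 0.0001
time: 23.0
position: [0.5456, -0.0239, 0.1445]
ee_rot: [0.702, -0.086, 0.702, 0.086]
wrist_force: [-2.0, -1.0, -2.0]
width: 0.0003
tcp mixer mm [ 19.4 -36.6] 0.1445 F [-1.98 -1.   -1.99]
wrist s knob mixer mm [ 31.9 -22.9] 0.118 0.91
scene m knob mixer mm [ 49.4 -36.3] 0.16 0.53
scene s knob mixer mm [ 57.4 -30.8] 0.17 0.51
scene s knob mixer mm [  44.  -158.5] 0.076 0.25
```

Close to the end, so I'll continue in 1 mm steps until the stop shows as force.

```bash
for k in 1; do python3 -m pendant '[[[0,0,0.005,0],[0,0,0,0]]]' -1;python3 -m pendant '[[[0,0,0.005,0],[0,0,0,0]]]' -1; done; python3 look.py l
```

```text
time: 23.7
position: [0.546, -0.0239, 0.1444]
ee_rot: [0.702, -0.086, 0.702, 0.086]
wrist_force: [-1.8, 0.0, -0.4]
width: 0.0002
time: 23.95
position: [0.5464, -0.0238, 0.1443]
ee_rot: [0.701, -0.086, 0.702, 0.086]
wrist_force: [-2.5, 0.3, -0.9]
width: -0.0001
tcp mixer mm [ 20.3 -36.7] 0.1443 F [-2.51  0.27 -0.91]
wrist m knob mixer mm [69.4 72.1] 0.097 0.17
wrist s knob mixer mm [ 30.2 -25.3] 0.117 0.9
scene m knob mixer mm [ 47.2 -35.7] 0.159 0.76
```

```bash
python3 -m pendant '[[[0,0,0.01,0],[0,0,0,0]]]' -1;python3 -m pendant '[[[0,0,0.01,0],[0,0,0,0],[0,0,0,0]]]' -1;  python3 look.py m
```

```text
time: 24.65
position: [0.5475, -0.0234, 0.144]
ee_rot: [0.701, -0.086, 0.703, 0.086]
wrist_force: [-5.2, -1.3, 0.5]
width: -0.0005
time: 25.02
position: [0.5482, -0.0232, 0.1439]
ee_rot: [0.7, -0.085, 0.704, 0.086]
wrist_force: [-7.4, -1.3, 0.4]
width: -0.0001
tcp mixer mm [ 22.1 -36.6] 0.1439 F [-7.38 -1.26  0.44]
wrist m knob mixer mm [-0.2  1.1] 0.1 0.34
wrist s knob mixer mm [ 29.1 -23.8] 0.114 0.7
scene m knob mixer mm [ 50.3 -35.7] 0.159 0.68
scene s knob mixer mm [ 54.  -33.2] 0.165 0.59
```

View pics/msz.png

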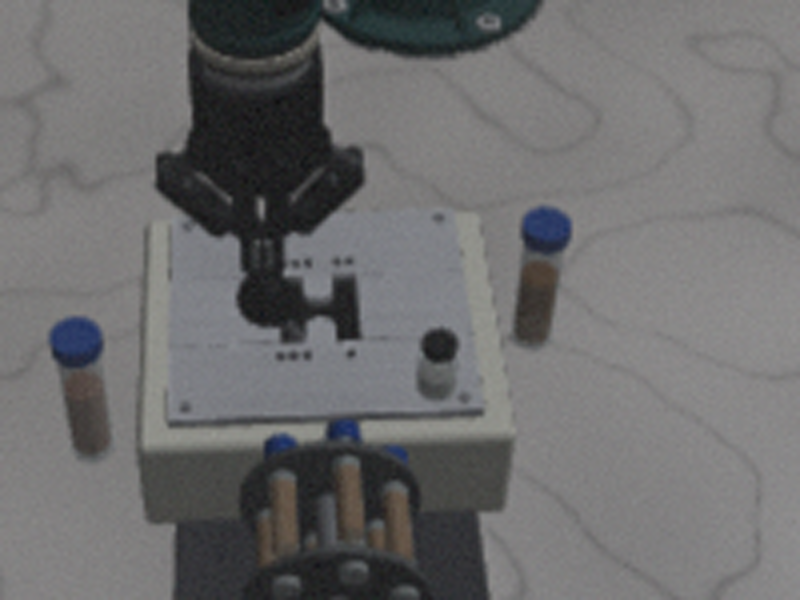

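View pics/mwz.png

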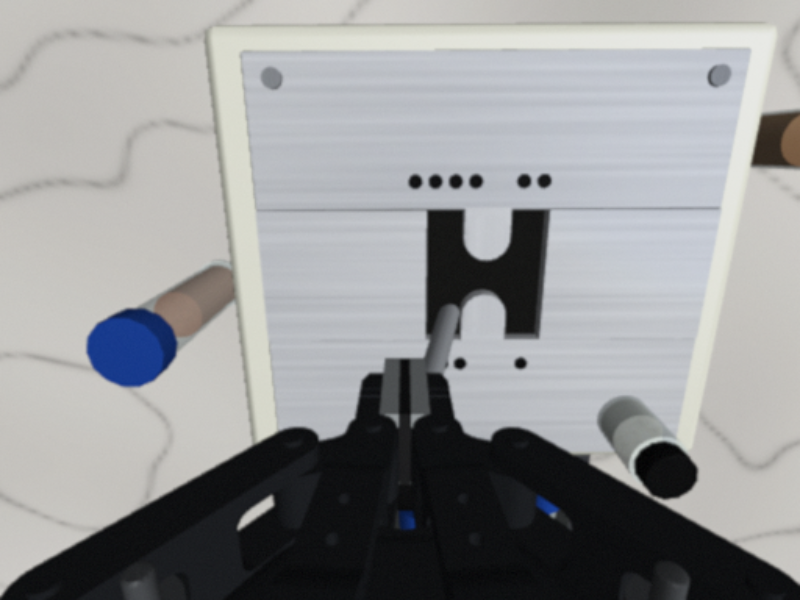

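Force climbs to 7.4 N while motion stalls at knob x≈48 mm, so it's against the stop. Backing off and lifting clear.

```bash
python3 -m pendant '[[[0,0,-0.03,0],[0,0,-0.1,0],[0,0,-0.1,0],[0,0,0,0],[-0.25,0,0,0],[-0.25,0,0,0],[-0.25,0,0,0],[0,0,0,0],[0,0,0,0]]]' -1; python3 look.py n; python3 - <<'E'
from h import *
th=np.radians(13.8);A=np.array([[np.cos(th),np.sin(th)],[-np.sin(th),np.cos(th)]]);G=np.array([.518,.007])
for c in ['scene','top']:
  for n in ['vial','tube_a','beaker','wash_bottle','wipes_box']: print(c,n,[(np.round(d['point'],3).tolist(),round(d['score'],2)) for d in mark_of(c,n)][:2])
E
```

```text
time: 26.6
position: [0.5076, -0.0331, 0.2947]
ee_rot: [0.703, -0.086, 0.701, 0.086]
wrist_force: [-0.9, 0.1, -0.7]
width: -0.0004
tcp mixer mm [-19.7 -36.5] 0.2947 F [-0.93  0.07 -0.65]
wrist m knob mixer mm [ 52.2 -39.1] 0.161 0.93
wrist m knob mixer mm [  28.6 -155.2] -0.003 0.38
wrist s knob mixer mm [ 36.9 -30.9] 0.148 0.58
scene m knob mixer mm [ 49.8 -36. ] 0.159 0.45
scene s knob mixer mm [ 60.3 -32.6] 0.167 0.72
scene vial [([0.577, 0.09, 0.104], 0.61)]
scene tube_a [([0.584, -0.141, 0.002], 0.79), ([0.424, 0.146, 0.003], 0.67)]
scene beaker [([0.577, 0.404, 0.001], 0.86)]
scene wash_bottle [([0.585, -0.137, 0.002], 0.71), ([0.454, 0.42, 0.001], 0.7)]
scene wipes_box [([0.547, -0.423, -0.004], 0.67), ([0.58, 0.405, 0.001], 0.2)]
top vial [([0.57, 0.096, 0.098], 0.48)]
top tube_a [([0.42, 0.147, 0.0], 0.45), ([0.591, -0.143, -0.001], 0.44)]
top beaker [([0.453, 0.416, 0.004], 0.49)]
top wash_bottle [([0.452, 0.417, 0.004], 0.72), ([0.548, -0.421, 0.001], 0.16)]
top wipes_box [([0.546, -0.418, 0.0], 0.84), ([0.571, 0.097, 0.097], 0.33)]
```

View pics/nwz.png

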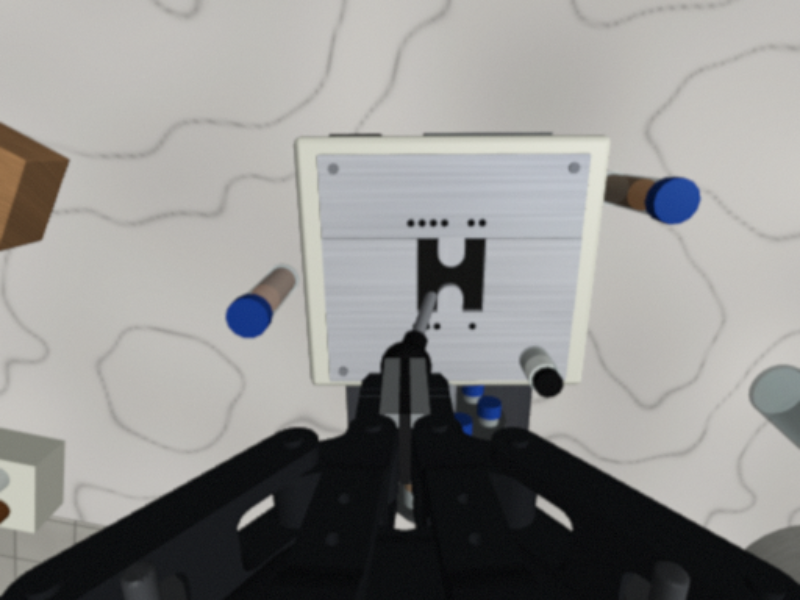

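View pics/nscene.png

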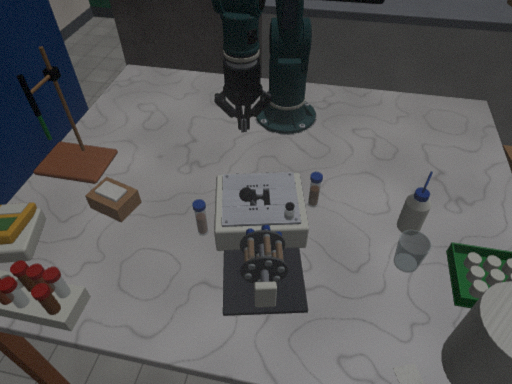

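```bash
python3 -c "
from rig import hand_in
print(hand_in())"
```

```text
the job is handed in; nothing more can be done
None
```

The mixer's lever is in third gear and the job is handed in, at about 27 s of the 70 s allowed. I pushed the knob with shut fingers, from its place in the far-left slot back to the middle. From there it went across to the right and forward into the third slot.

- **Fully home:** at the end the fingers almost stopped moving while the push force rose from about 2 N to 7.4 N, so I took that as the solid stop. After I backed off, the two cameras that found the knob put it about 50–52 mm forward and 36–39 mm to the right of the gate's middle. The stop should be near 47.5 mm forward, so these agree within the networks' error. The top camera did not find the knob in that last look.
- **Other items:** the vial, both tubes, the wash bottle and the wipes box were within about 8 mm of where they started, which is about the networks' scatter. The beaker matched in the scene camera. The top camera labelled the wash bottle's place as the beaker, a misreport.
- **Contact:** the highest force I read was 7.4 N. The arm ended clear of everything, about 15 cm above its pushing height.
- **Disagreement with the description:** the shut fingertips ended about 13 mm above the TCP, not 22 mm ahead of it. Because of that, my first pass went over the knob without touching it. I found this in the pictures and redid the pass 33 mm lower.

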